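# Slide the bingo board home and lock it

### The arm

A 6-joint arm with a two-finger parallel gripper is mounted at the origin on the work surface. World frame = base frame: x ahead of the robot, y to its left, z up, the work surface at z = 0. Lengths are in m, angles in degrees, forces in N, time in s.
With the tool pointing down it reaches from about 0.4 to 0.825 m from the base axis. Payload 7 kg.
Tool frame: the origin (TCP) lies on the mounting face of the last link; the fingertips stand 178 mm ahead of it and the grasp point (between the pads) lies 159 mm ahead of it (ctrl.tip_extent is the distance from the TCP to the fingertips, in m); z points along the fingers, y is the direction in which the jaws open and shut (so a half turn about z gives the same grasp; the last joint's range is limited). The gripper opens to 88 mm and grips with 3 to 60 N. Pads are 19 mm wide; open, the fingers measure 130 mm over their backs; the gripper's body (78 mm by 193 mm) begins 47 mm behind the grasp point.
Start: joints at [-49.039, 20.546, 0.682, 0, -70.136, -16.507], TCP at [0.279, -0.614, 0.405] pointing down, gripper open.
Joint ranges: [-176.03, 176.03], [-82.01, 121.73], [-58.28, 71.71], [-173.87, 95.51], [-174.79, -0.11], [-173.66, 173.66]. Speed limits (degrees/s): [136.94, 136.94, 172.46, 180, 180, 180].

### API

Orientations are given as [roll, pitch, yaw] about the fixed x, y, z axes, in that order (R = Rz(yaw) Ry(pitch) Rx(roll)).
In Python, from plant import ctrl gives the robot as it stands. The module is installed in compiled form; this text tells all that it offers.
- The arm moves only by the tool carry_out, never from a script. Its argument "moves" is text: rows parted by semicolons, each of 7 numbers parted by spaces: the finger opening in m, from 0 to 0.0876, then the shift along the tool's x, y, z in m, then the turn, a rotation vector about the tool's x, y, z in rad. A call has 1 to 20 rows; each row is the pose to reach, as a shift and turn from the pose commanded when the call began, along the tool's axes at that moment; what a row does not reach only later rows make up. A row lasts 1/10 s, in which the tool goes at most 50 mm and 8.59 degrees, less where a joint would pass 70% of its speed; a pose out of reach is approached as far as the arm can. A call with a gripper value outside its range is refused whole. The fingers move at their own pace and stop on an object; the grip force is fixed at half the most. Time passes only in rows, so rows that repeat a pose let the fingers close. It gives the time, the measured TCP pose, the force and the opening at its end, in the units of the state.
- ctrl.get_obs(): the state, without advancing time (a new reading comes with each control period).
- ctrl.snapshot(name): name is "scene" or "top"; returns a dict with "image" (420x560x3 uint8, red, green, blue), "K" (3x3 intrinsics, pixels), "R" (3x3) and "t" (3): a world point X has camera coordinates R X + t. Camera axes: x right, y down, z forward; pixel columns grow to the right and rows downward; lengths in m; the calibration is good to about 2 mm. A picture is of the moment at which its call begins. There is no depth.
- ctrl.close_job(): hands the job in, once; it reports no verdict.
Trained networks look in a picture, given as the dict that the camera call returned (one of the last four; its "shot" number tells which), for a name from the list of things; names that differ only in an ending like _2 or _b are one class to them, and where a whole thing is asked for, a point or a joint stands for the part that bears it (a point fixed in the world has none). Each returns a list of dicts, best first, with "confidence" (0 to 1); they miss things now and then, are a little off and sometimes report something else, mostly with a low value. They report only what shows in the picture. A call takes as long as a camera call.
- ctrl.recognise(picture, label): "extent" ([left, top, right, bottom] in pixels, round what is visible of it).
- ctrl.trace(picture, label): "region" (420x560 bool, what is visible of it) and "extent" ([left, top, right, bottom] in pixels, round what is visible of it).
- ctrl.mark_of(picture, label): "at" ([row, column] in pixels: a listed point, or the origin of a listed thing).
The state is a dict: "clock": time; "joint_pos": joint angles; "qvel": joint speeds; "tau": joint torques, N m; "tool_pos": TCP position; "orientation": TCP orientation; "force": force on the tool from outside, world axes, zero at the start; "moment": the same for the moment, N m; "opening": finger opening in m.
Only numpy, scipy, OpenCV 4.12 (cv2) and the standard library are available. Lean on these libraries where they do the work, as an engineer would, in place of code of your own. Each camera call takes 0.05 s, during which the arm holds its last target.

### The job

With a fingertip, push the teal number board along its rails towards the wire cage until you feel it drop into its locating notches. Then push the orange turn-latch fully across the board so that it cannot slide back, and take the hand away. Do not lift or tip the board, keep the three balls in its tray, and leave the other things on the table where they are.

Things in the scene. Friction and masses are not known exactly. Their poses are not given: they have to be found in the camera images.
- machine: Fixed black bingo machine, deck 225 x 640 x 14 mm on the table. Origin on the table top below the centre of the board when home. +y runs along the rails to the cage (the way to push), +x to the latch side, z up. Fences at x = +-71.5 to 77.5 mm, y = -275 to 130, top z = 34 mm, guide the board; a yellow mark on each at y = 0 meets one on the board when home.
- seat (a point): Where board_mid lies when the board is home: machine x = 0, y = 0, z = 32 mm; axes as the machine's. The aluminium rails (top z = 20 mm) have notches 21 mm long, 6 mm deep: the board's four feet all drop in together at y = 0, with 2.5 mm play each way along y. At about 30 mm/s it drops in well; a hasty push can overshoot.
- rail_stop (a point): Middle of the inner face of the stop at the end of the rails: machine y = 130 mm, z = 25 mm, 30 mm beyond the front edge of a board that is home (an overshot board can be pushed back). The stop's top is at z = 36 mm.
- cage (a point): Centre of the fixed steel wire cage: a ball of radius 85 mm at machine x = 0, y = 250, z = 135 mm, between uprights at x = +-97 mm; its crank sticks out to x = -160 mm. Stay clear of it.
- board: Teal board, 140 (x) x 200 (y) mm, loose on the rails, 0.3 to 0.65 kg. Origin at the centre of its underside at the soles of its feet; axes as the machine's. Feet 8 mm tall, plate from z = 8 to 18 mm. Starts 80 to 150 mm short of home. A black ball tray, walls 12 mm high, lies at y = 66 to 98 mm. Sliding needs 1 to 3 N; once in the notches it resists 8 N and more.
- board_mid (a point): Centre of the board's top face, 18 mm above the board's origin. Height above the table 38 mm while it rides on the rails, 32 mm when it has dropped home.
- board_lip (a point): Middle of the outer (-y) face of the upright finger lip on the board's trailing edge: board x = 0, y = -100, z = 30.5 mm. The lip is 100 mm wide in x, 8 mm thick, and reaches 12.5 mm above and below this point. Push here, towards +y.
- latch (a joint): Angle of the orange turn-latch: 0 = open, lying beside the fence, pointing to machine +y; grows counter-clockwise seen from above to 1.57 rad = closed against its stop, pointing to machine -x across the board. Starts between 0 and 0.3. Stays where it is left; takes about 0.5 N at the fin. It passes over the board only when the board has dropped home.
- latch_pivot (a point): On the latch's upright axis at mid-height of its bar, fixed to the machine at x = 98, y = -30, z = 39.5 mm. The bar is 18 mm wide, 8 mm thick (z = 35.5 to 43.5 mm) and reaches 76 mm out from the axis.
- latch_fin (a point): Centre of the upright fin on the latch bar, 46 mm out from the axis, 57.5 mm above the table. The fin is 54 mm long along the bar (19 to 73 mm from the axis), 8 mm thick, z = 43.5 to 71.5 mm. The point's y axis points out along the bar; push on the face on its +x side, towards -x, following the arc.
- ball_red_center (a point): Centre of the red ball, 22 mm across, in the board's tray (29 mm above the board's origin, board y = 82 mm).
- ball_white_center (a point): Centre of the white ball, 22 mm, in the board's tray.
- ball_yellow_center (a point): Centre of the yellow ball, 22 mm, in the board's tray.
- marker_purple: Purple ink marker bottle, 36 mm across, 70 mm tall, standing on the deck outside the +x fence, near machine y = -120 or -200 mm; origin at the centre of its underside. Leave alone.
- marker_green: Green ink marker bottle, 36 mm across, 70 mm tall, standing on the deck outside the +x fence, near machine y = -120 or -200 mm; origin at the centre of its underside. Leave alone.
- mug: Blue mug, 80 mm across, 85 mm tall; origin at the centre of its underside. Leave alone.
- counter_tray: Yellow open tray, 120 x 90 x 30 mm; origin at the centre of its underside. Leave alone.
- glasses_case: Blue spectacle case, 60 x 155 x 35 mm, on the machine's +x side; origin at the centre of its underside. Leave alone.
- gel_bottle: Hand gel bottle, 60 mm across, 150 mm tall; origin at the centre of its underside. Leave alone.

How it is judged:
By the outcome, as a careful person would: the job done as asked, in the order asked, and still so for the second after the job is handed in, with the robot touching nothing.
It also fails if it takes over 51 s, if anything falls off the work surface, if the arm or the gripper's body presses on something with over 40 N, if the wrist force passes 120 N, or if a joint passes its speed limit or range.

## Working session

There is one attempt and no reset: what is moved stays moved. The work goes in short steps, Python scripts to look and compute and a tool call to move; the robot and the scene stay as the last step left them, time stands still between calls to the robot, and variables do not carry over. Pictures are saved under pics/ and viewed, and the job is handed in when it is done.

Besides the shell and the picture viewer there is one more tool, called as a command line: name --argument value ..., lists and objects as JSON in quotes. carry_out: Moves the arm, as the interface text tells. Its arguments: {"type":"object","properties":{"moves":{"type":"string"}},"required":["moves"]}

```bash
mkdir -p pics; cat > h.py <<'E'
import numpy as np, cv2
from plant import ctrl
def snap(n,f):
    p=ctrl.snapshot(n); cv2.imwrite('pics/'+f,cv2.cvtColor(p['image'],cv2.COLOR_RGB2BGR)); return p
def ray(p,px,z):
    # px=[row,col] -> world pt at height z
    R=np.array(p['R']);t=np.array(p['t']);K=np.array(p['K'])
    d=R.T@np.linalg.inv(K)@np.array([px[1],px[0],1.]); c=-R.T@t
    return c+d*(z-c[2])/d[2]
def proj(p,X):
    c=np.array(p['K'])@(np.array(p['R'])@np.array(X)+np.array(p['t'])); return c[:2]/c[2]
E
python3 - <<'E'
from h import *
a=snap('scene','s0.png'); b=snap('top','t0.png')
H=dict(board_mid=.038,board_lip=.0505,latch_pivot=.0395,latch_fin=.0575,seat=.032,rail_stop=.025,cage=.135,machine=0,marker_purple=0,marker_green=0,ball_red_center=.049,ball_white_center=.049,ball_yellow_center=.049,mug=0,glasses_case=0,gel_bottle=0,counter_tray=0)
for n,p in (('scene',a),('top',b)):
    for k,z in H.items():
        r=ctrl.mark_of(p,k)
        for q in r[:1]: print(n,k,np.round(q['at'],1),round(q['confidence'],2),np.round(ray(p,q['at'],z),4))
print(ctrl.get_obs())
E
```

```text
scene board_mid [176.9 288.5] 0.59 [0.5006 0.1089 0.038 ]
scene board_lip [264.8 228.1] 0.83 [ 0.5529 -0.2504  0.0505]
scene latch_pivot [215.8 301.7] 0.72 [ 0.6142 -0.0116  0.0395]
scene latch_fin [202.5 303. ] 0.73 [0.6006 0.018  0.0575]
scene seat [204.6 271.9] 0.91 [ 0.5193 -0.0107  0.032 ]
scene rail_stop [210.6 255.9] 0.73 [ 0.4908 -0.0478  0.025 ]
scene cage [125.2 300.9] 0.71 [0.4665 0.2353 0.135 ]
scene marker_purple [272.6 283. ] 0.84 [ 0.6539 -0.1703  0.    ]
scene marker_green [254.6 288.3] 0.53 [ 0.6358 -0.1154  0.    ]
scene ball_white_center [281.6 143.3] 0.66 [ 0.4185 -0.3879  0.049 ]
scene ball_yellow_center [211.2 257.3] 0.27 [ 0.5099 -0.067   0.049 ]
scene mug [328.7 141.6] 0.97 [ 0.4708 -0.4601  0.    ]
scene glasses_case [260.6 341.3] 0.79 [ 0.7588 -0.0617  0.    ]
scene gel_bottle [283.2 146.9] 0.7 [ 0.3935 -0.3684 -0.    ]
scene counter_tray [350.2 221. ] 0.87 [ 0.6482 -0.4075  0.    ]
top board_mid [220.1 293.9] 0.85 [ 0.5457 -0.1427  0.038 ]
top board_lip [215.5 326.2] 0.85 [ 0.5553 -0.2368  0.0505]
top latch_pivot [245.2 152.9] 0.73 [0.4814 0.2703 0.0395]
to
[... 672 characters left out ...]
 [186.  379.1] 0.74 [ 0.6509 -0.4102  0.    ]
{'clock': 1.8, 'joint_pos': array([-4.90394523e+01,  2.05473775e+01,  6.81446633e-01, -1.48475127e-03,
       -7.01371866e+01, -1.65057868e+01]), 'qvel': array([ 0.01501359, -0.01798428,  0.00837064,  0.04096239,  0.00363936,
        0.02224867]), 'tau': array([-4.82765045e-04, -5.82376349e+01,  2.93296087e+01,  7.00232819e+00,
        1.24435962e-02, -2.82993443e-05]), 'tool_pos': array([ 0.27939558, -0.61443131,  0.40464118]), 'orientation': array([ 1.79996614e+02,  4.53139851e-04, -1.55545744e+02]), 'force': array([ 0.27485991,  0.50529818, -0.31729882]), 'moment': array([ 0.00844138, -0.00727024, -0.02111322]), 'opening': 0.08752922877817712}
```

View pictures.

View pics/s0.png

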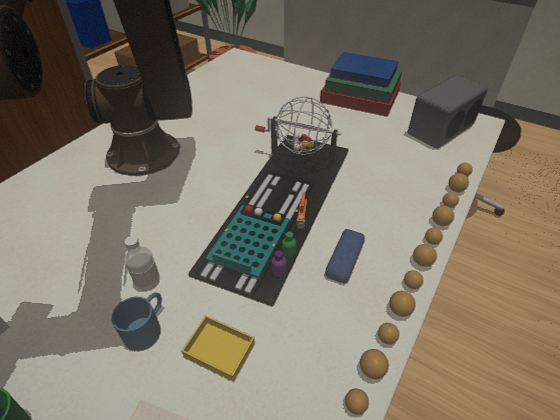

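View pics/t0.png

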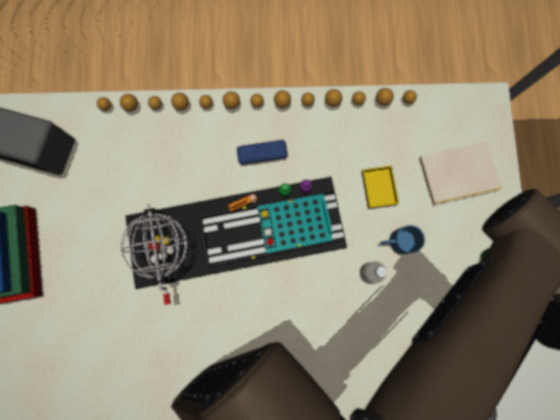

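```bash
python3 - <<'E'
import cv2
a=cv2.imread('pics/t0.png')[165:300,110:360]; cv2.imwrite('pics/t0z.png',cv2.resize(a,None,fx=3.2,fy=3.2,interpolation=cv2.INTER_CUBIC))
a=cv2.imread('pics/s0.png')[160:310,180:380]; cv2.imwrite('pics/s0z.png',cv2.resize(a,None,fx=4,fy=4,interpolation=cv2.INTER_CUBIC))
E
```

```text
(no output)
```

View pics/t0z.png

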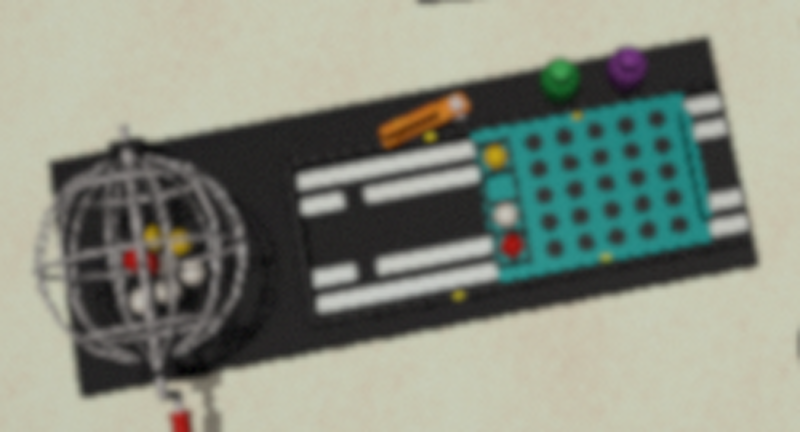

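View pics/s0z.png

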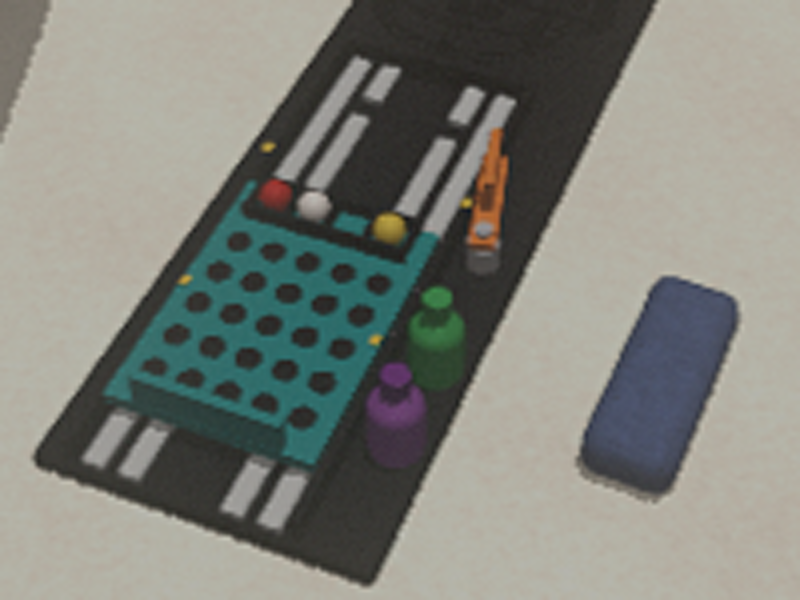

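```bash
cat > pose.py <<'E'
from h import *
import pickle
E
python3 - <<'E'
from h import *
a=ctrl.snapshot('scene'); b=ctrl.snapshot('top')
def P(p,u,v,z): return np.round(ray(p,[v,u],z)[:2],4)
for n,p,L in (('top',b,[(244.4,207.8),(253.1,257.5),(290.3,201.3),(299.1,245.3)]),('scene',a,[(296.75,210.75),(246.75,196.75),(273.75,245),(226.25,229.75)])):
    z=[.034,.034,.038,.038]
    q=[P(p,*l,zz) for l,zz in zip(L,z)]
    print(n,q); m=(q[0]+q[1])/2; bm=(q[2]+q[3])/2; d=q[0]-q[1]
    print('seat',m,'bmid',bm,'yaw',np.degrees(np.arctan2(d[1],d[0])),np.linalg.norm(d),'dist',np.linalg.norm(m-bm),'yaw2',np.degrees(np.arctan2(*( -(m-bm)[0],(m-bm)[1]))))
# deck edge long sides in top: corners
for u,v in [(50,160),(708,38),(757,263),(85,396)]:
    print('corner',P(b,110+u/3.2,165+v/3.2,.014))
for u,v in [(40,460),(370,583)]:
    print('corner s',P(a,180+u/4,160+v/4,.014))
for k in ('latch_pivot','latch_fin','marker_green','marker_purple'):
    for p in (a,b): print(k,[(np.round(r['at'],1),round(r['confidence'],2)) for r in ctrl.mark_of(p,k)][:3])
# latch: pivot top pixel & tip in top
for u,v,z in [(458,104,.044),(382,140,.0435)]: print('latch',P(b,110+u/3.2,165+v/3.2,z))
for u,v,z in [(484,230,.044),(495,133,.0715)]: print('latch s',P(a,180+u/4,160+v/4,z))
E
```

```text
top [array([0.5866, 0.0029]), array([ 0.4392, -0.0208]), array([ 0.6023, -0.1338]), array([ 0.4712, -0.1556])]
seat [ 0.5129  -0.00895] bmid [ 0.53675 -0.1447 ] yaw 9.134236317611816 0.14929316796156483 dist 0.13782918776514644 yaw2 9.964634118489057
scene [array([0.5908, 0.0028]), array([ 0.4431, -0.0229]), array([ 0.605 , -0.1348]), array([ 0.4735, -0.1561])]
seat [ 0.51695 -0.01005] bmid [ 0.53925 -0.14545] yaw 9.870718150207951 0.1499192449287282 dist 0.1372240868069451 yaw2 9.352494563432739
corner [0.5766 0.3626]
corner [ 0.6798 -0.2622]
corner [ 0.4642 -0.2978]
corner [0.3573 0.3226]
corner s [ 0.474  -0.3023]
corner s [ 0.687  -0.2688]
latch_pivot [(array([217.6, 300.3]), 0.66), (array([208.7, 269.9]), 0.45)]
latch_pivot [(array([199.8, 254.9]), 0.65)]
latch_fin [(array([260.5, 342. ]), 0.72), (array([204.7, 299.3]), 0.66)]
latch_fin [(array([203.5, 237. ]), 0.66), (array([187. , 378.5]), 0.49)]
marker_green []
marker_green [(array([186.6, 285.1]), 0.55), (array([212.3, 261.4]), 0.51)]
marker_purple [(array([271.8, 278.2]), 0.84), (array([179.7, 287.5]), 0.44)]
marker_purple [(array([192.1, 304.7]), 0.56)]
latch [ 0.6152 -0.024 ]
latch [0.5832 0.0465]
latch s [ 0.6178 -0.0219]
latch s [0.5913 0.0374]
```

carry_out --moves "0 -0.1 0.05 0.03 0 0 -0.33; 0 -0.2 0.1 0.06 0 0 -0.66; 0 -0.3 0.15 0.09 0 0 -1; 0 -0.396 0.1945 0.1 0 0 -1.31; 0 -0.396 0.1945 0.1 0 0 -1.31; 0 -0.396 0.1945 0.1 0 0 -1.31; 0 -0.396 0.1945 0.1 0 0 -1.31; 0 -0.396 0.1945 0.1 0 0 -1.31; 0 -0.396 0.1945 0.1 0 0 -1.31; 0 -0.396 0.1945 0.1 0 0 -1.31; 0 -0.396 0.1945 0.1 0 0 -1.31; 0 -0.396 0.1945 0.1 0 0 -1.31; 0 -0.396 0.1945 0.1 0 0 -1.31; 0 -0.396 0.1945 0.1 0 0 -1.31"

```text
clock: 3.7
tool_pos: [0.5586, -0.2746, 0.3051]
orientation: [-180.0, -0.0, -80.6]
force: [0.3, -0.4, -0.5]
opening: 0.0006
```

```bash
python3 - <<'E'
from h import *
a=snap('scene','s1.png')
o=ctrl.get_obs(); print(o['clock'],o['tool_pos'],o['orientation'],o['force'],o['opening'],o['joint_pos'])
i=cv2.imread('pics/s1.png')[130:310,150:390]; cv2.imwrite('pics/s1z.png',cv2.resize(i,None,fx=3.3,fy=3.3,interpolation=cv2.INTER_CUBIC))
E
```

```text
3.75 [ 0.55874763 -0.2744498   0.30505815] [-1.79968872e+02 -1.11737278e-02 -8.05944474e+01] [ 0.35407284 -0.21070053 -0.1755885 ] 0.0005351308701683935 [-8.21412840e+00  2.01569286e+01 -1.37412495e+01  1.47902785e-03
 -5.60687719e+01  1.76188588e+01]
```

View pics/s1z.png

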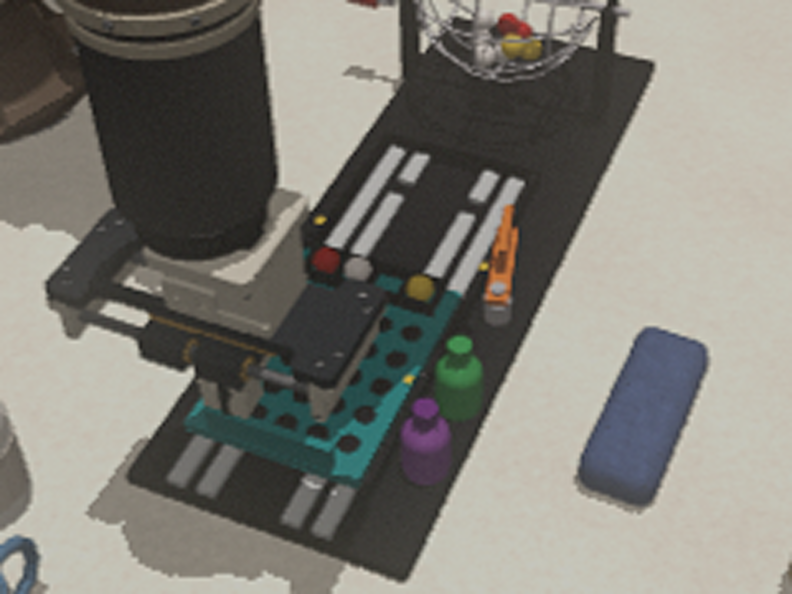

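carry_out --moves "0 0 0 0.03 0 0 0; 0 0 0 0.06 0 0 0; 0 0 0 0.077 0 0 0; 0 0 0 0.087 0 0 0; 0 0 0 0.087 0 0 0; 0 0 0 0.087 0 0 0"

```text
clock: 4.35
tool_pos: [0.5597, -0.2739, 0.2184]
orientation: [-180.0, -0.0, -80.5]
force: [0.5, -1.5, 0.2]
opening: 0.0002
```

```bash
python3 - <<'E'
from h import *
a=snap('scene','s2.png')
i=cv2.imread('pics/s2.png')[130:310,150:390]; cv2.imwrite('pics/s2z.png',cv2.resize(i,None,fx=3.3,fy=3.3,interpolation=cv2.INTER_CUBIC))
E
```

```text
(no output)
```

View pics/s2z.png

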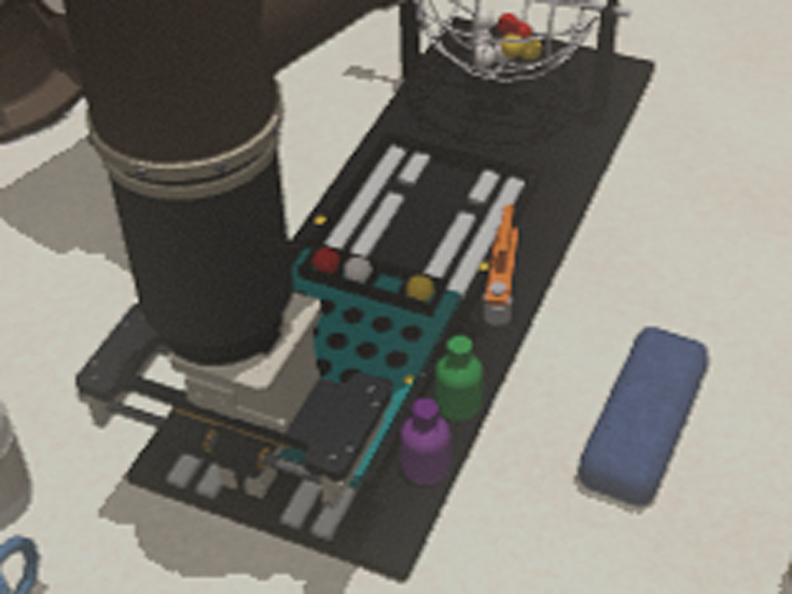

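carry_out --moves "0 -0.005 0 0 0 0 0; 0 -0.01 0 0 0 0 0; 0 -0.013 0 0 0 0 0; 0 -0.016 0 0 0 0 0; 0 -0.019 0 0 0 0 0; 0 -0.022 0 0 0 0 0; 0 -0.025 0 0 0 0 0; 0 -0.028 0 0 0 0 0; 0 -0.031 0 0 0 0 0; 0 -0.034 0 0 0 0 0; 0 -0.037 0 0 0 0 0; 0 -0.04 0 0 0 0 0; 0 -0.043 0 0 0 0 0; 0 -0.046 0 0 0 0 0; 0 -0.049 0 0 0 0 0"

```text
clock: 5.9
tool_pos: [0.5514, -0.2251, 0.2179]
orientation: [-180.0, -0.0, -80.5]
force: [0.9, -4.1, 0.9]
opening: 0.0006
```

```bash
python3 - <<'E'
from h import *
a=snap('scene','s3.png')
o=ctrl.get_obs(); print(o['clock'],o['tool_pos'],o['force'])
i=cv2.imread('pics/s3.png')[130:310,150:390]; cv2.imwrite('pics/s3z.png',cv2.resize(i,None,fx=3.3,fy=3.3,interpolation=cv2.INTER_CUBIC))
E
```

```text
5.95 [ 0.55132217 -0.22479249  0.21788186] [ 0.61918689 -2.66709825  0.57671624]
```

View pics/s3z.png

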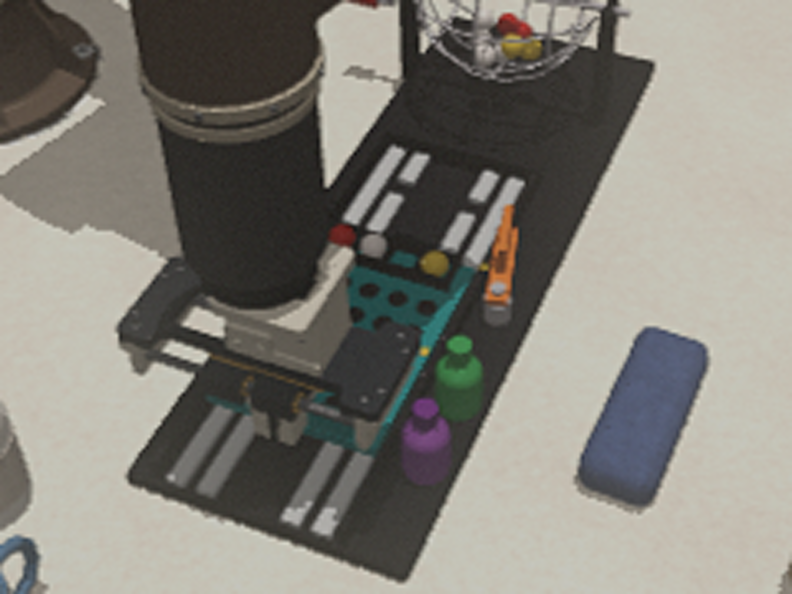

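carry_out --moves "0 -0.003 0 0 0 0 0; 0 -0.006 0 0 0 0 0; 0 -0.009 0 0 0 0 0; 0 -0.012 0 0 0 0 0; 0 -0.015 0 0 0 0 0; 0 -0.018 0 0 0 0 0; 0 -0.021 0 0 0 0 0; 0 -0.024 0 0 0 0 0; 0 -0.027 0 0 0 0 0; 0 -0.03 0 0 0 0 0; 0 -0.033 0 0 0 0 0; 0 -0.036 0 0 0 0 0; 0 -0.039 0 0 0 0 0; 0 -0.042 0 0 0 0 0; 0 -0.045 0 0 0 0 0; 0 -0.048 0 0 0 0 0; 0 -0.051 0 0 0 0 0; 0 -0.054 0 0 0 0 0; 0 -0.057 0 0 0 0 0; 0 -0.06 0 0 0 0 0"

```text
clock: 7.95
tool_pos: [0.5414, -0.166, 0.2179]
orientation: [-180.0, -0.0, -80.5]
force: [1.3, -5.8, 1.5]
opening: 0.0004
```

```bash
python3 - <<'E'
from h import *
a=snap('scene','s4.png')
q0=ray(a,[136.4+100,278.5],.038); q=ray(a,[245,273.75],.038); print('moved by s3',np.linalg.norm(q0-q))
o=ctrl.get_obs(); print(o['clock'],o['tool_pos'],o['force'])
i=cv2.imread('pics/s4.png')[130:310,150:390]; cv2.imwrite('pics/s4z.png',cv2.resize(i,None,fx=3.3,fy=3.3,interpolation=cv2.INTER_CUBIC))
E
```

```text
moved by s3 0.03065976591917543
8.0 [ 0.54134856 -0.1657124   0.21787902] [ 0.63030401 -2.92438524  1.35567975]
```

View pics/s4z.png

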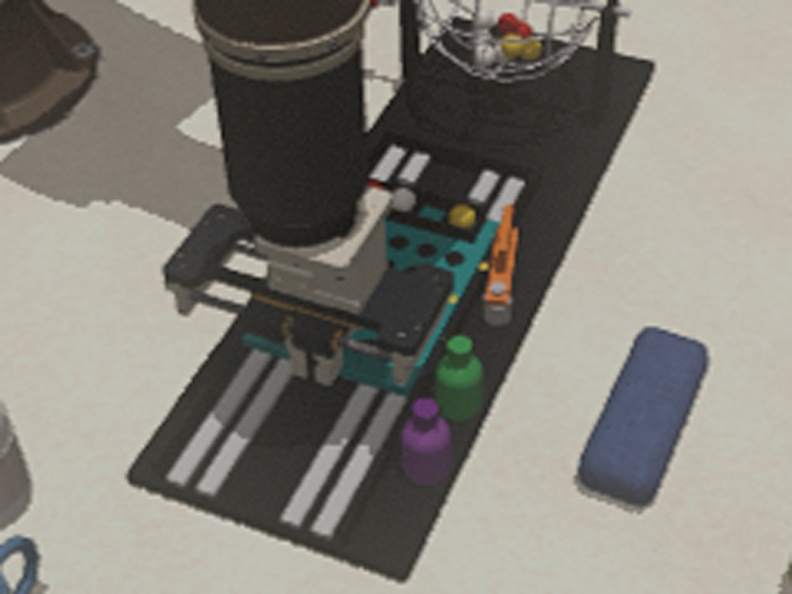

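carry_out --moves "0 -0.003 0 0 0 0 0; 0 -0.006 0 0 0 0 0; 0 -0.009 0 0 0 0 0; 0 -0.012 0 0 0 0 0; 0 -0.015 0 0 0 0 0; 0 -0.018 0 0 0 0 0; 0 -0.021 0 0 0 0 0; 0 -0.024 0 0 0 0 0; 0 -0.027 0 0 0 0 0; 0 -0.03 0 0 0 0 0; 0 -0.033 0 0 0 0 0; 0 -0.036 0 0 0 0 0"

```text
clock: 9.2
tool_pos: [0.5354, -0.1306, 0.2179]
orientation: [-180.0, -0.0, -80.5]
force: [1.1, -6.3, 1.2]
opening: 0.0006
```

```bash
python3 - <<'E'
from h import *
a=snap('scene','s5.png')
o=ctrl.get_obs(); print(o['clock'],o['tool_pos'],o['force'])
S=np.array([.515,-.0095]);yh=np.array([-.165,.9863]);print('tcp mach y',(o['tool_pos'][:2]-S)@yh)
i=cv2.imread('pics/s5.png')[170:270,190:330]; cv2.imwrite('pics/s5z.png',cv2.resize(i,None,fx=5.6,fy=5.6,interpolation=cv2.INTER_CUBIC))
E
```

```text
9.25 [ 0.53533957 -0.13026524  0.21784723] [ 0.2467923  -3.61646984  1.94165224]
tcp mach y -0.12246678179924722
```

View pics/s5z.png

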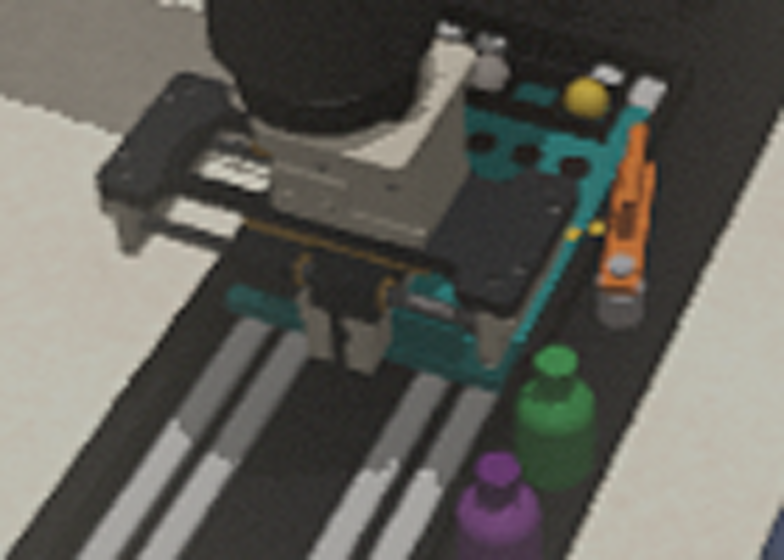

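carry_out --moves "0 -0.003 0 0 0 0 0; 0 -0.006 0 0 0 0 0"

```text
clock: 9.45
tool_pos: [0.5344, -0.1247, 0.2178]
orientation: [-180.0, -0.0, -80.5]
force: [1.3, -5.0, 1.3]
opening: 0.0004
```

carry_out --moves "0 -0.003 0 0 0 0 0"

```text
clock: 9.55
tool_pos: [0.5339, -0.1217, 0.2178]
orientation: [180.0, -0.0, -80.5]
force: [0.1, -4.6, 0.4]
opening: 0.0006
```

```bash
python3 - <<'E'
from h import *
a=snap('scene','s6.png')
o=ctrl.get_obs(); print(o['clock'],o['tool_pos'],o['force'])
i=cv2.imread('pics/s6.png')[170:270,190:330]; cv2.imwrite('pics/s6z.png',cv2.resize(i,None,fx=5.6,fy=5.6,interpolation=cv2.INTER_CUBIC))
E
```

```text
9.6 [ 0.5335886  -0.12124867  0.21755137] [-0.90818939  0.22939564 -1.00015651]
```

View pics/s6z.png

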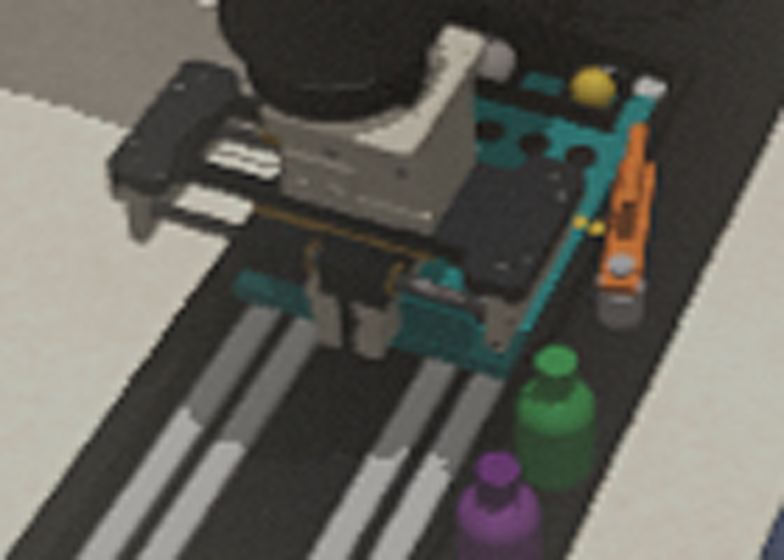

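carry_out --moves "0 0 0 0 0 0 0; 0 0 0 0 0 0 0"

```text
clock: 9.8
tool_pos: [0.5337, -0.1214, 0.2174]
orientation: [180.0, 0.0, -80.5]
force: [-0.0, 0.2, 0.8]
opening: 0.0005
```

```bash
python3 - <<'E'
from h import *
a=snap('scene','s7.png')
o=ctrl.get_obs(); print(o['clock'],o['tool_pos'],o['force'])
i=cv2.imread('pics/s7.png')[170:270,190:330]; cv2.imwrite('pics/s7z.png',cv2.resize(i,None,fx=5.6,fy=5.6,interpolation=cv2.INTER_CUBIC))
E
```

```text
9.85 [ 0.53377141 -0.12141187  0.21746663] [-0.4876679   0.76051089 -0.76094718]
```

View pics/s7z.png

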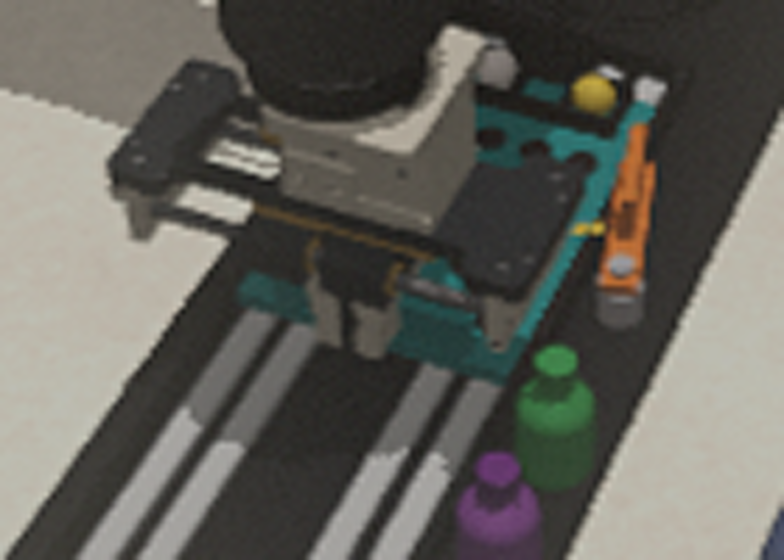

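carry_out --moves "0 -0.001 0 0 0 0 0; 0 -0.002 0 0 0 0 0"

```text
clock: 10.05
tool_pos: [0.5336, -0.1197, 0.2175]
orientation: [180.0, -0.0, -80.5]
force: [1.0, -4.0, -3.0]
opening: 0.0003
```

carry_out --moves "0 0.01 0 0 0 0 0; 0 0.02 0 0 0 0 0; 0 0.02 0 -0.03 0 0 0; 0 0.02 0 -0.06 0 0 0; 0 0.02 0 -0.08 0 0 0; 0 -0.01 -0.03 -0.08 0 0 0; 0 -0.04 -0.06 -0.08 0 0 0; 0 -0.075 -0.09 -0.08 0 0 0; 0 -0.11 -0.122 -0.08 0 0 0; 0 -0.14 -0.122 -0.08 0 0 0; 0 -0.14 -0.122 -0.08 0 0 0; 0 -0.14 -0.122 -0.08 0 0 0; 0 -0.14 -0.122 -0.08 0 0 0"

```text
clock: 11.35
tool_pos: [0.6308, 0.0376, 0.2976]
orientation: [180.0, -0.0, -80.5]
force: [0.4, 0.1, -0.7]
opening: 0.0
```

```bash
python3 - <<'E'
from h import *
a=snap('scene','s8.png');b=snap('top','t8.png')
o=ctrl.get_obs(); print(o['clock'],o['tool_pos'],o['force'])
i=cv2.imread('pics/s8.png')[140:290,180:380]; cv2.imwrite('pics/s8z.png',cv2.resize(i,None,fx=4,fy=4,interpolation=cv2.INTER_CUBIC))
i=cv2.imread('pics/t8.png')[165:300,110:360]; cv2.imwrite('pics/t8z.png',cv2.resize(i,None,fx=3.2,fy=3.2,interpolation=cv2.INTER_CUBIC))
E
```

```text
11.45 [0.63073759 0.03743761 0.29778762] [0.99603396 0.25651853 0.13186445]
```

View pics/s8z.png

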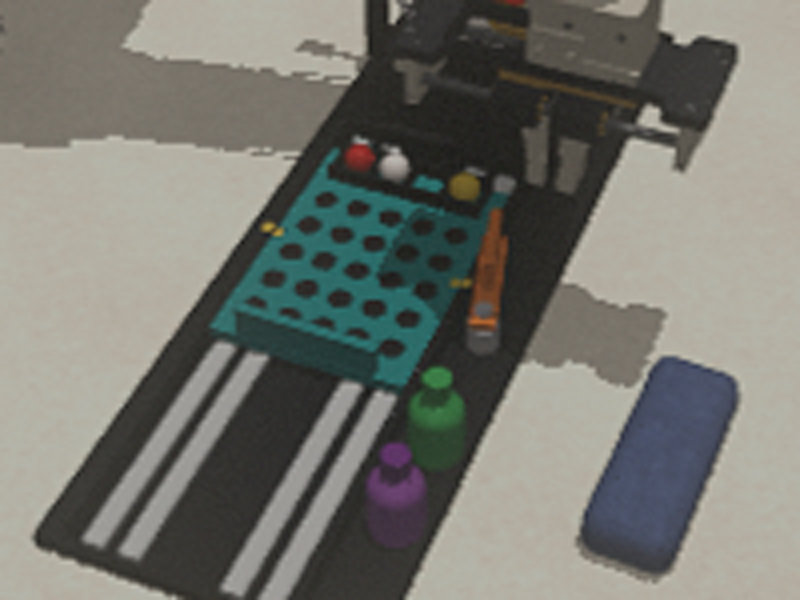

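View pics/t8z.png

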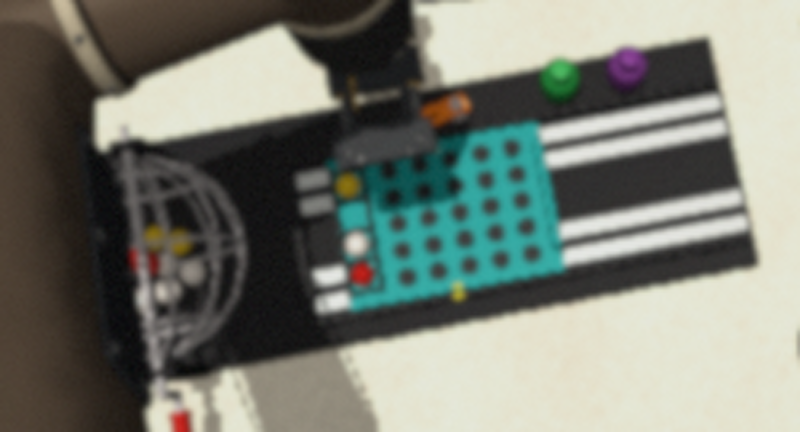

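carry_out --moves "0 0 0 0.025 0 0 0; 0 0 0 0.05 0 0 0; 0 0 0 0.07 0 0 0; 0 0 0 0.07 0 0 0; 0 0 0.004 0.07 0 0 0; 0 0 0.008 0.07 0 0 0; 0 0.0005 0.0115 0.07 0 0 0; 0 0.0015 0.0155 0.07 0 0 0; 0 0.0025 0.0195 0.07 0 0 0; 0 0.0035 0.024 0.07 0 0 0; 0 0.0055 0.028 0.07 0 0 0; 0 0.0075 0.032 0.07 0 0 0; 0 0.0097 0.0356 0.07 0 0 0"

```text
clock: 12.75
tool_pos: [0.597, 0.023, 0.2277]
orientation: [-180.0, 0.0, -80.5]
force: [1.0, 0.8, 0.5]
opening: 0.0006
```

```bash
python3 - <<'E'
from h import *
a=snap('scene','s9.png')
o=ctrl.get_obs(); print(o['clock'],o['tool_pos'],o['force'])
i=cv2.imread('pics/s9.png')[140:290,180:380]; cv2.imwrite('pics/s9z.png',cv2.resize(i,None,fx=4,fy=4,interpolation=cv2.INTER_CUBIC))
E
```

```text
12.8 [0.5965038  0.0226069  0.22762644] [-0.72893262 -0.08553899  0.10626869]
```

View pics/s9z.png

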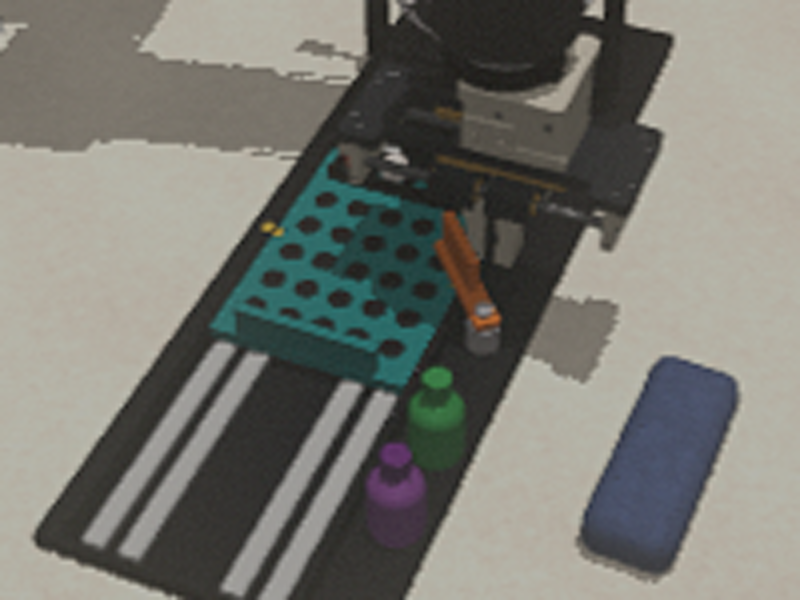

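carry_out --moves "0 0.003 0.0035 0 0 0 0; 0 0.006 0.007 0 0 0 0; 0 0.0087 0.0104 0 0 0 0; 0 0.0125 0.0132 0 0 0 0; 0 0.0165 0.016 0 0 0 0; 0 0.0203 0.0186 0 0 0 0; 0 0.024 0.021 0 0 0 0; 0 0.0275 0.0225 0 0 0 0; 0 0.031 0.024 0 0 0 0"

```text
clock: 13.7
tool_pos: [0.5786, -0.0117, 0.2276]
orientation: [180.0, 0.0, -80.5]
force: [0.0, 1.5, -0.6]
opening: 0.0002
```

```bash
python3 - <<'E'
from h import *
a=snap('scene','s10.png')
o=ctrl.get_obs(); print(o['clock'],o['tool_pos'],o['force'])
i=cv2.imread('pics/s10.png')[140:290,180:380]; cv2.imwrite('pics/s10z.png',cv2.resize(i,None,fx=4,fy=4,interpolation=cv2.INTER_CUBIC))
E
```

```text
13.75 [ 0.5784129  -0.01208646  0.22762427] [0.35287634 0.37122066 0.23889752]
```

View pics/s10z.png

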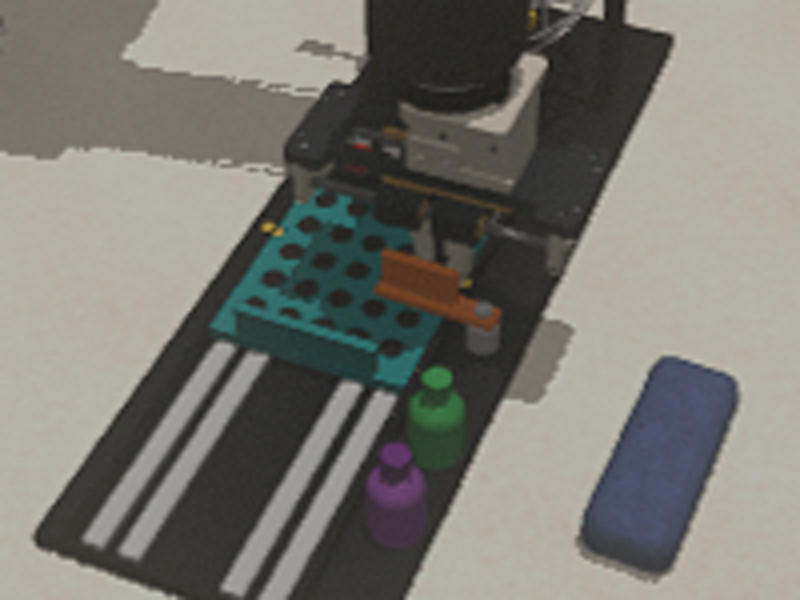

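Close; press the last bit in small steps, watching the force.

carry_out --moves "0 0.0015 0 0 0 0 0; 0 0.003 0.001 0 0 0 0; 0 0.004 0.001 0 0 0 0"

```text
clock: 14.05
tool_pos: [0.5785, -0.0144, 0.2276]
orientation: [-179.9, 0.1, -80.5]
force: [-2.4, 12.3, 1.7]
opening: 0.0008
```

carry_out --moves "0 0.001 0 0 0 0 0; 0 0.002 0 0 0 0 0"

```text
clock: 14.25
tool_pos: [0.5785, -0.015, 0.2276]
orientation: [-179.9, 0.2, -80.5]
force: [-6.1, 23.4, 4.2]
opening: 0.0005
```

carry_out --moves "0 -0.006 0 0 0 0 0; 0 -0.015 0 0 0 0 0; 0 -0.02 0 0 0 0 0; 0 -0.02 0 -0.03 0 0 0; 0 -0.02 0 -0.07 0 0 0; 0 -0.02 0 -0.11 0 0 0; 0 0.03 0.03 -0.14 0 0 0; 0 0.08 0.06 -0.15 0 0 0; 0 0.13 0.08 -0.15 0 0 0; 0 0.18 0.1 -0.15 0 0 0; 0 0.23 0.1 -0.15 0 0 0; 0 0.26 0.1 -0.15 0 0 0; 0 0.26 0.1 -0.15 0 0 0; 0 0.26 0.1 -0.15 0 0 0; 0 0.26 0.1 -0.15 0 0 0"

```text
clock: 15.75
tool_pos: [0.5228, -0.2902, 0.3773]
orientation: [180.0, 0.0, -80.5]
force: [-0.2, 0.6, 0.3]
opening: 0.0003
```

```bash
python3 - <<'E'
from h import *
a=snap('scene','s11.png');b=snap('top','t11.png')
o=ctrl.get_obs(); print(o['clock'],o['tool_pos'],o['force'])
cv2.imwrite('pics/s11z.png',cv2.resize(cv2.imread('pics/s11.png')[140:290,180:380],None,fx=4,fy=4,interpolation=cv2.INTER_CUBIC))
cv2.imwrite('pics/t11z.png',cv2.resize(cv2.imread('pics/t11.png')[165:300,110:360],None,fx=3.2,fy=3.2,interpolation=cv2.INTER_CUBIC))
E
```

```text
15.85 [ 0.52306496 -0.28936235  0.37769083] [0.05943268 0.69194209 0.00203604]
```

View pics/s11z.png

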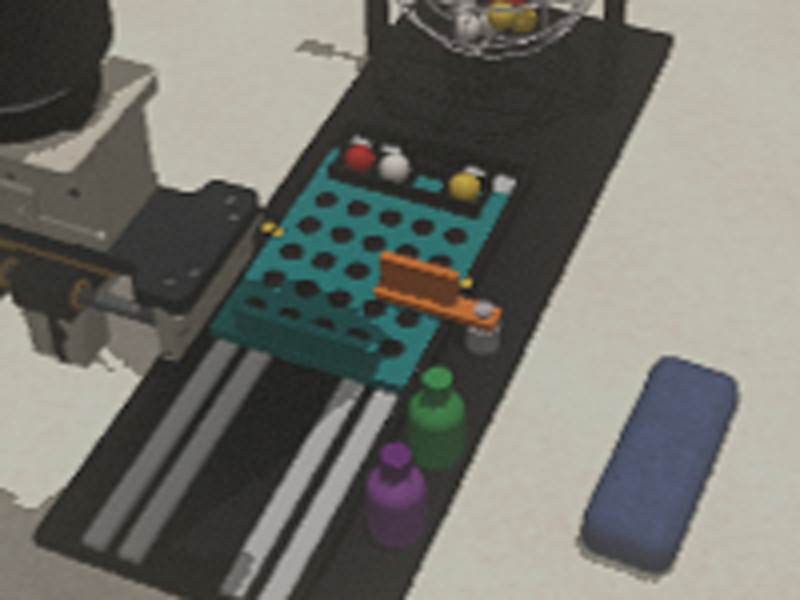

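View pics/t11z.png

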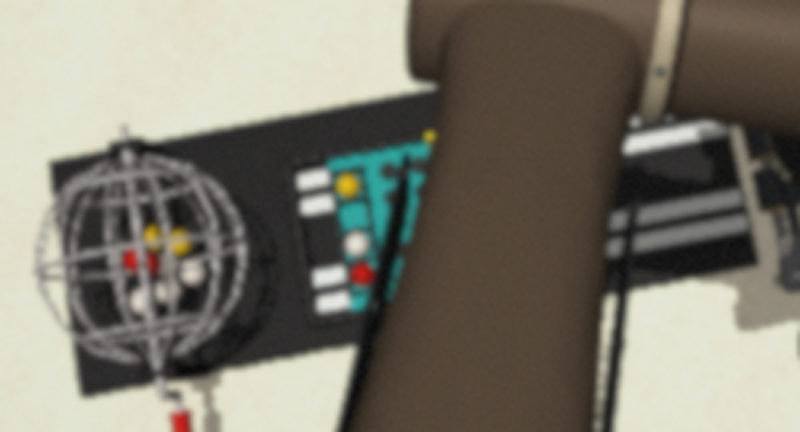

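View pics/s11.png

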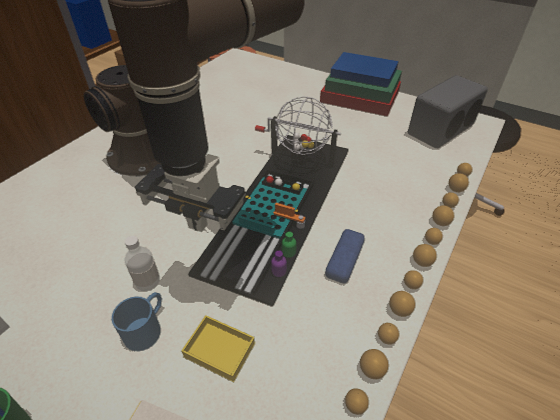

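```bash
python3 -c "
from plant import ctrl
print(ctrl.close_job())"
```

```text
the job is handed in; nothing more can be done
None
```

The board is home in its notches and the orange latch is closed across it. The job was handed in at about 16 s of the 51 s allowed, with the hand well clear.

- **Board:** I pushed it with closed fingertips on the lip at about 30 mm/s. The push force fell from about 5 N to 0 and the picture showed the board sink. A gentle nudge afterwards met about 4 N. Both pairs of yellow marks line up.
- **Latch:** I swung it by the fin until it came up hard on its stop. I kept pressing briefly after contact, and the force on the tool rose to about 24 N. The fingertip ended within 1 mm of where a fully closed latch should put it.
- **Last look:** In the final scene picture the latch lies square across the board and the three balls are in the tray. The markers, mug, case, tray and gel bottle appear where they were, judged by eye. The measured force with the hand away is near zero.
- **What I could not check:** The arm hid the latch in the final top view, so that check rests on the scene view and the force. Some network marks were wrong, for example balls and latch points reported in other places. I took the machine and board positions from the yellow marks and deck edges instead.

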